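# Move a wet printed sample to the drying stand with the spatula

### The job

The indigo-printed sample board on the register board is still wet: take the spatula from the inking slab, slide it under the sample (the back stop keeps the sample from running away), lift it off level and lay it down gently on the empty drying stand, centred across both rails and square to them, with the spatula drawn out from under it. Then lay the spatula flat on the inking slab again and let go. The gripper must never touch the wet sample, and everything else stays where it is.

Things in the scene. Friction and masses are not known exactly. Their poses are not given: they have to be found in the camera images.
- board: Wet sample board: cream plywood, indigo print on top, 110 (x) by 130 (y) by 8 mm, 60 to 130 g; origin at the centre of its underside. Its lower edges are bevelled, 8 mm inward by 4 mm up, so a thin blade gets under. It starts print up on the register board, its x within 3 degrees of that board's x, 5 to 17 mm short of the back stop.
- jig: Register board, fixed plywood 180 (x) by 190 (y) mm, top 15 mm above the table; origin under its centre. 7 mm high stops: back stop along the +x edge (inner face x = +78 mm), side stop along -y (inner face y = -83). Sides -x and +y are open, some 40 mm bare before (-x of) the sample. A blade pushed along +x drives the sample to the back stop, then slides under.
- stand_free: Empty drying stand, fixed: two rails along its x, 150 mm long, 14 mm wide, tops 36 mm above the table, 94 mm clear between them (inner faces y = -47, +47). Origin at table level in the middle. Ends open; cross-bars at x = -55 and +55 are 8 mm high. A board lies across the rails, its 130 mm side along y; the blade passes down between them.
- stand_full: The other drying stand, the same size, already holding a dry board. It stands beside the empty one; which is left or right of the other varies.
- dry_board: The dry sample board on the other stand: ochre, printed in red, otherwise like the wet one. Leave it alone.
- slab: The inking slab, fixed: white stone 210 mm (x) by 130 mm (y), 8 mm thick, origin at the centre of its underside.
- spatula: Cranked spatula, 160 g. Origin: centre of the blade's underside; +x from handle to tip. Steel blade 90 (x -45 to +45) by 66 (y) by 2 mm, thinning to 1 mm in the last 15. A neck behind it (x -47 to -66) rises to a wooden handle parallel to the blade. Starts flat on its blade on the slab, stable without support, pointing along the slab's x within 9 degrees; centre of mass near x = -33.
- spatula_grip (a point): The point to grip on the spatula's handle, at the middle of its height: x = -95, y = 0, z = +58 mm in the spatula's frame (same axes). The handle is 20 mm wide (y), 24 mm high, with flat sides, from x = -68 to -160 mm. A firm grip (40 N or more) keeps the loaded blade from drooping.
- block_a: Carved printing block, 101 x 86 x 62 mm, indigo face down; origin under its centre. A bystander.
- block_b: Carved printing block, 116 x 76 x 62 mm, red face down. A bystander.
- pot_red: Closed white colour pot, 71 mm across, 55 mm high, red lid mark. A bystander.
- pot_blue: The like with a blue lid mark. A bystander.
- brayer: Ink roller with wooden handle, about 160 mm long, lying flat. A bystander.
- brush: Scrubbing brush, 150 x 50 x 40 mm, wooden back, black bristles down. A bystander.

How it is judged:
By the outcome, as a careful person would: the job done as asked, in the order asked, and still so for the second after the job is handed in, with the robot touching nothing.
It also fails if it takes over 72 s, if anything falls off the work surface, if the arm or the gripper's body presses on something with over 40 N, if the wrist force passes 120 N, or if a joint passes its speed limit or range.

### The arm

A 6-joint arm with a two-finger parallel gripper is mounted at the origin on the work surface. World frame = base frame: x ahead of the robot, y to its left, z up, the work surface at z = 0. Lengths are in m, angles in rad, forces in N, time in s.
With the tool pointing down it reaches from about 0.3 to 0.775 m from the base axis. Payload 14.6 kg.
Tool frame: the origin (TCP) lies at the centre of the arm's flange, where the gripper is bolted on; the fingertips stand 199 mm ahead of it and the grasp point (between the pads) lies ctrl.tcp_to_grasp ahead of it (ctrl.tcp_to_grasp is the distance from the TCP to the grasp point, in m); z points along the fingers, y is the line along which they close (so a half turn about z gives the same grasp; the last joint's range is limited). The gripper opens to 94 mm and grips with 3 to 60 N. Pads are 16 mm wide; open, the fingers measure 119 mm over their backs; the gripper's body (75 mm by 177 mm) begins 78 mm behind the grasp point.
Start: joints at [1.216, 0.3, 1.521, -0, 1.321, -0.067], TCP at [0.156, 0.527, 0.405] pointing down, gripper open.
Joint ranges: [-3.03, 3.03], [-0.79, 2.21], [0.23, 2.52], [-1.04, 4.18], [0, 3.07], [-2.55, 2.55]. Speed limits (rad/s): [2.22, 2.22, 2.57, 3.14, 3.14, 3.14].

### API

Orientations are given as [roll, pitch, yaw] about the fixed x, y, z axes, in that order (R = Rz(yaw) Ry(pitch) Rx(roll)).
In Python, from station import ctrl gives the robot as it stands. The module is installed in compiled form; this text tells all that it offers.
- The arm moves only by the shell command python3 -m jog 'ROWS' [OPENING] [FORCE]. ROWS is JSON, a list of rows, each a list of 6 numbers: the shift along the tool's x, y, z in cm, then the turn, a rotation vector about the tool's x, y, z in rad. In form: [[tx, ty, tz, ax, ay, az], ...]. A call has 1 to 8 rows; each row is the pose to reach, as a shift and turn from the pose commanded when the call began, along the tool's axes at that moment; what a row does not reach only later rows make up. A row lasts 1/10 s, in which the tool goes at most 50 mm and 8.59 degrees, less where a joint would pass 70% of its speed; a pose out of reach is approached as far as the arm can. A call with a gripper value outside its range is refused whole. OPENING is the opening in per cent of the stroke, from 0 (shut) to 100 (fully open), set as the call begins (- or left out, the last holds). The fingers move at their own pace and stop on an object; FORCE is the grip in N (left out, the last holds). Time passes only in rows, so rows that repeat a pose let the fingers close. It gives the time, the measured TCP pose, the force, the opening and the grip force at its end, in the units of the state.
- ctrl.get_obs(): the state, without advancing time (a new reading comes with each control period).
- ctrl.camera(name): name is "scene" or "top" or "wrist"; returns a dict with "img" (420x560x3 uint8, blue, green, red), "intrinsics" (3x3 intrinsics, pixels), "k1" (the pictures are not rectified: a ray, as slopes to the right and down, at radius r is drawn at 1 + k1 r^2 times it, then the intrinsics apply), "R" (3x3) and "t" (3): a world point X has camera coordinates R X + t. Camera axes: x right, y down, z forward; pixel columns grow to the right and rows downward; lengths in m; the calibration is good to about 2 mm. A picture is of the moment at which its call begins. There is no depth.
- ctrl.hand_in(): hands the job in; it is judged then, once.
The state is a dict: "time_s": time; "qpos": joint angles; "joint_vel": joint speeds; "tau": joint torques, N m; "ee_pos": TCP position; "eef_rot": TCP orientation; "force": force on the tool from outside, world axes, zero at the start; "moment": the same for the moment, N m; "grip_width": finger opening in m; "grip_force": force on a finger pad.
Only numpy, scipy, OpenCV 4.12 (cv2) and the standard library are available. Lean on these libraries where they do the work, as an engineer would, in place of code of your own. Each camera call takes 0.05 s, during which the arm holds its last target. There are 200 camera calls.

## Working session

There is one attempt and no reset: what is moved stays moved. The work goes in short steps, Python scripts to look and compute and a shell command to move; the robot and the scene stay as the last step left them, time stands still between calls to the robot, and variables do not carry over. Pictures are saved under pics/ and viewed, at most 13 in all, crops included, and the job is handed in when it is done.

```bash
mkdir -p pics
cat > h.py <<'E'
import numpy as np, cv2
from station import ctrl
from scipy.spatial.transform import Rotation as Ro
def snap(n,f=None):
    c=ctrl.camera(n)
    if f: cv2.imwrite('pics/'+f,c['img'])
    return c
def ray(c,p,z):
    K=np.array(c['intrinsics']);p=np.atleast_2d(np.array(p,float))
    k=c['k1'];d=np.c_[(p[:,0]-K[0,2])/K[0,0],(p[:,1]-K[1,2])/K[1,1]]
    u=d.copy()
    for _ in range(20): u=d/(1+k*(u**2).sum(1,keepdims=True))
    R=np.array(c['R']);t=np.array(c['t']);D=np.c_[u,np.ones(len(u))]@R;C=-R.T@t
    z=np.broadcast_to(z,len(u))
    return C+D*((z-C[2])/D[:,2])[:,None]
def proj(c,X):
    K=np.array(c['intrinsics']);X=np.atleast_2d(X)@np.array(c['R']).T+np.array(c['t'])
    u=X[:,:2]/X[:,2:];u=u*(1+c['k1']*(u**2).sum(1,keepdims=True))
    return u*[K[0,0],K[1,1]]+K[:2,2]
def tool():
    o=ctrl.get_obs();return np.array(o['ee_pos']),Ro.from_euler('xyz',o['eef_rot']),o
E
python3 - <<'E'
from h import *
import pickle
a=snap('scene','s1.png');b=snap('top','t1.png');w=snap('wrist','w1.png')
pickle.dump((a,b,w),open('c.pkl','wb'))
for c in (a,b,w): print(-np.array(c['R']).T@c['t'],np.array(c['R'])[2],c['k1'])
o=ctrl.get_obs();print(o['ee_pos'],o['eef_rot'],o['time_s'],ctrl.tcp_to_grasp,o['grip_width'])
E
```

```text
[ 1.07540733 -0.90199362  1.05890284] [-0.34962593  0.6313212  -0.6922393 ] -0.01738844849987335
[ 0.37804398 -0.02146899  0.93436216] [ 0.19618843  0.02879103 -0.98014345] -0.06172706235784467
[0.08044686 0.55022582 0.38372715] [ 0.2627408  -0.07950937 -0.96158491] -0.04514019617357811
[0.15611283 0.52735692 0.40424937] [-3.14077048e+00 -5.75131511e-05  2.85379501e+00] 0.15 0.1804 0.09403262862487917
```

View pics/t1.png

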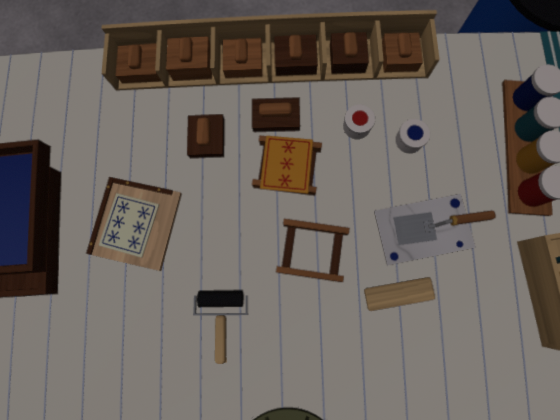

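View pics/s1.png

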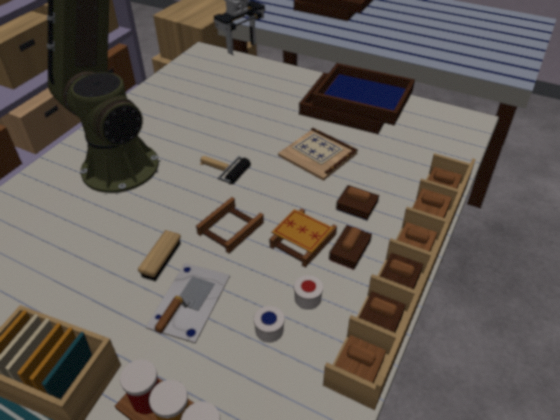

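The top view shows the register board at about (135,225), with its stops on the left and upper edges, so jig +x is roughly world +y. The empty stand is at (312,250), the slab and spatula at (425,228) with the handle to the right, and the full stand at (287,165). I'll measure these next.

Run:
```python
from h import *
import pickle
a,b,w=pickle.load(open('c.pkl','rb'))
im=b['img']
big=lambda x0,y0,wd,hg,s:cv2.resize(im[y0:y0+hg,x0:x0+wd],None,fx=s,fy=s,interpolation=cv2.INTER_CUBIC)
A=big(80,170,110,110,3.6);B=big(260,200,110,110,3.6)
C=big(370,185,132,50+35,6)[:, :792]
top=np.hstack([A,B])
out=np.zeros((396+204*1,792,3),np.uint8);out[:396]=top[:396,:792]
C=cv2.resize(im[190:270,365:505],None,fx=2.55,fy=2.55,interpolation=cv2.INTER_CUBIC);out[396:600,:C.shape[1]]=C
W=cv2.resize(w['img'],(272,204));out[396:600,400:672]=W
cv2.imwrite('pics/crop.png',out)
hsv=cv2.cvtColor(im,cv2.COLOR_BGR2HSV)
for p in [(493,215),(470,218),(415,228),(405,215),(385,215),(130,225),(160,250),(140,187),(310,226),(290,245),(336,245),(310,275),(430,208)]: print(p,hsv[p[1],p[0]])
```

```text
(493, 215) [ 12 163  72]
(470, 218) [ 12 163  72]
(415, 228) [120  13  81]
(405, 215) [150   8 100]
(385, 215) [158   9 113]
(130, 225) [ 26  40 134]
(160, 250) [ 14  93 115]
(140, 187) [ 11 149  48]
(310, 226) [ 13 155  82]
(290, 245) [  8 164  45]
(336, 245) [ 10 166  46]
(310, 275) [ 13 157  81]
(430, 208) [165   9 119]
```

View pics/crop.png

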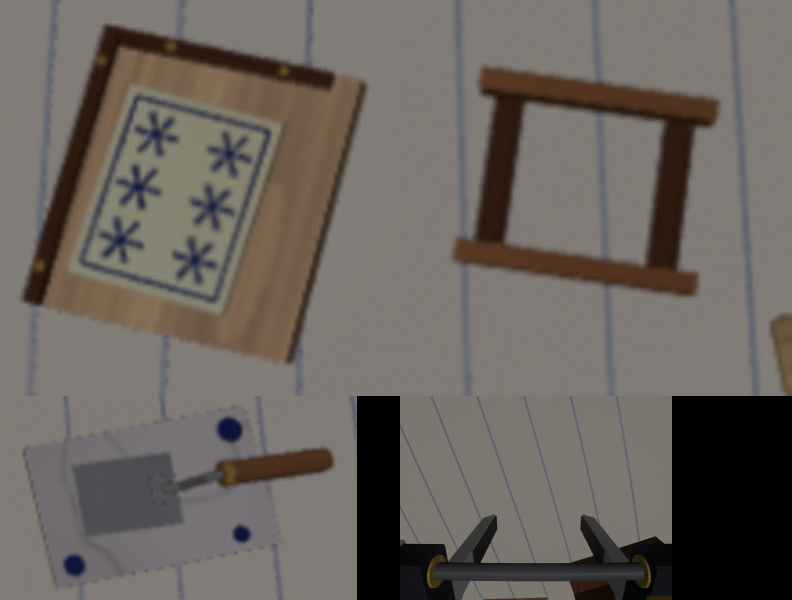

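Crop: jig wood, cream board, the stand's rails, and the grey blade with its brown handle are all cleanly separable.

```bash
cat >> h.py <<'E'
def rects(c,m,z,amin=60):
    """oriented rectangle of each blob of mask m, cast on the plane z: centre, sides, axis angle deg of longer side"""
    out=[]
    for k in cv2.findContours(m,cv2.RETR_EXTERNAL,cv2.CHAIN_APPROX_NONE)[0]:
        if cv2.contourArea(k)<amin: continue
        P=ray(c,k[:,0],z)[:,:2]
        (x,y),(p,q),t=cv2.minAreaRect((P*1000).astype(np.float32))
        if p<q: p,q,t=q,p,t+90
        out.append((round(x),round(y),round(p,1),round(q,1),round((t+90)%180-90 if 0 else t%180,1)))
    return out
def roi(m,x0,y0,x1,y1):
    r=np.zeros_like(m);r[y0:y1,x0:x1]=m[y0:y1,x0:x1];return r
def msk(im,lo,hi):
    return cv2.inRange(cv2.cvtColor(im,cv2.COLOR_BGR2HSV),lo,hi)
E
python3 - <<'E'
from h import *
import pickle
a,b,w=pickle.load(open('c.pkl','rb'))
im=b['img'];op=lambda m:cv2.morphologyEx(m,cv2.MORPH_OPEN,np.ones((2,2)))
cl=lambda m:cv2.morphologyEx(m,cv2.MORPH_CLOSE,np.ones((9,9)))
print('handle',rects(b,roi(msk(im,(5,100,40),(20,255,120)),440,205,500,230),.078))
print('blade',rects(b,op(roi(msk(im,(90,0,60),(150,60,93)),385,205,440,250)),.010))
print('board',rects(b,cl(roi(msk(im,(20,25,100),(35,70,170)),90,185,170,265)),.023,300))
print('jig',rects(b,op(roi(msk(im,(3,60,30),(19,255,160)),85,170,185,275)),.015,500))
print('rails',rects(b,op(roi(msk(im,(5,100,62),(20,255,140)),270,212,352,285)),.036))
print('slab',rects(b,op(roi(msk(im,(100,4,95),(179,30,255)),370,190,475,268)),.008))
E
```

```text
handle [(516, -412, 97.7, 18.6, 96.3)]
blade [(504, -310, 93.7, 64.8, 96.4)]
board [(533, 358, 128.5, 109.2, 163.9)]
jig [(536, 346, 190.2, 185.5, 166.3)]
rails [(407, -61, 145.0, 14.6, 80.2), (512, -79, 145.9, 12.9, 80.0)]
slab [(504, -331, 225.4, 179.5, 88.1)]
```

```bash
cat >> h.py <<'E'
G=ctrl.tcp_to_grasp
def d(gx,gy,gz,yaw):
    """rows needed to bring the grasp point to gx,gy,gz (m), tool down, tool x at yaw deg"""
    p,R,o=tool();T=Ro.from_euler('xyz',[np.pi,0,np.radians(yaw)])
    s=R.inv().apply(np.array([gx,gy,gz+G])-p)*100;r=(R.inv()*T).as_rotvec()
    print('row',np.round(s,2),np.round(r,3),'t',round(o['time_s'],2),'F',np.round(o['force'],1),'grip',round(o['grip_width'],4),round(o['grip_force'],1))
E
python3 -m jog '[[-30,-40,0,0,0,0.6],[-30,-40,0,0,0,0.6],[-30,-40,0,0,0,0.6],[-30,-40,0,0,0,0.6],[-60.8,-79.1,0,0,0,1.17],[-60.8,-79.1,0,0,0,1.17],[-60.8,-79.1,0,0,0,1.17],[-60.8,-79.1,0,0,0,1.17]]'
python3 -c "
from h import *
d(.515,-.404,.176,96.4)"
```

```text
time_s: 0.95
ee_pos: [0.2981, 0.1516, 0.4048]
eef_rot: [3.141, -0.0, 1.678]
force: [-0.5, 0.5, -0.6]
grip_width: 0.094
grip_force: 0.0
row [-57.57  15.6    4.84] [ 0.001 -0.    -0.004] t 0.95 F [-0.5  0.5 -0.6] grip 0.094 0.0
```

```bash
python3 -m jog '[[-57,15.6,0,0,0,0],[-57,15.6,0,0,0,0],[-57,15.6,0,0,0,0],[-57,15.6,0,0,0,0],[-57,15.6,0,0,0,0],[-57,15.6,0,0,0,0],[-57,15.6,0,0,0,0],[-57,15.6,0,0,0,0]]' >/dev/null
python3 -c "
from h import *
d(.515,-.404,.176,96.4)"
```

```text
row [-19.03   4.71   4.8 ] [-0.    -0.     0.001] t 1.75 F [0.4 1.4 0.6] grip 0.0941 0.0
```

```bash
python3 -m jog '[[-8,2,2,0,0,0],[-14,3.5,4.8,0,0,0],[-14,3.5,4.8,0,0,0],[-14,3.5,4.8,0,0,0],[-14,3.5,4.8,0,0,0],[-14,3.5,4.8,0,0,0],[-14,3.5,4.8,0,0,0],[-14,3.5,4.8,0,0,0]]' >/dev/null
python3 -c "
from h import *
d(.515,-.404,.176,96.4)
c=snap('wrist','w2.png')
import pickle;pickle.dump(c,open('w2.pkl','wb'))
"
```

```text
row [-5.34  1.19  0.15] [0.001 0.001 0.002] t 2.55 F [-0.   0.   0.2] grip 0.094 0.0
```

View pics/w2.png

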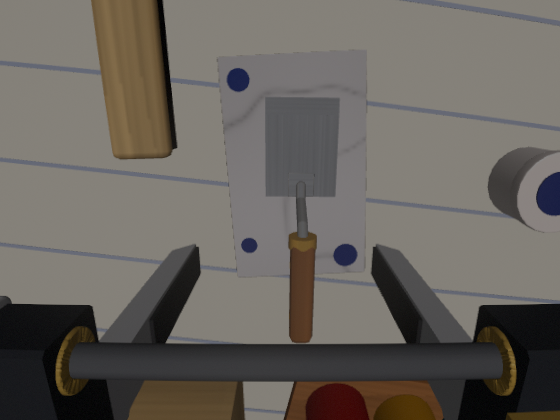

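Wrist view: blade at cols 265–338, rows 97–198; handle at cols 290–313, rows 235–340, between the fingers.

Run:
```python
from h import *
import pickle
c=pickle.load(open('w2.pkl','rb'));im=c['img'];hsv=cv2.cvtColor(im,cv2.COLOR_BGR2HSV)
print(hsv[150,300],hsv[150,250],hsv[290,301],hsv[241,301])
m=cv2.inRange(hsv,(0,0,int(hsv[150,300][2])-18),(179,60,int(hsv[150,300][2])+14))
m=cv2.morphologyEx(roi(m,250,85,350,205),cv2.MORPH_OPEN,np.ones((5,5)))
print('blade',rects(c,m,.010,1000))
m=roi(msk(im,(3,120,40),(22,255,255)),280,230,325,350)
print('handle',rects(c,m,.078,500))
```

```text
[113  11  90] [173   8 123] [ 13 143  84] [ 19 151 103]
blade [(508, -308, 91.7, 65.8, 96.2)]
handle [(518, -412, 98.5, 20.3, 96.7)]
```

```bash
python3 -m jog '[[-5.3,0.95,0,0,0,0.004],[-5.3,0.95,0,0,0,0.004],[-5.3,0.95,5,0,0,0.004],[-5.3,0.95,8,0,0,0.004],[-5.3,0.95,10,0,0,0.004],[-5.3,0.95,11,0,0,0.004],[-5.3,0.95,11,0,0,0.004],[-5.3,0.95,11,0,0,0.004]]' >/dev/null
python3 -c "
from h import *
d(.517,-.403,.066,96.3)
"
```

```text
row [0.13 0.44 0.17] [ 0.001  0.001 -0.001] t 3.4 F [ 0.3 -0.2 -0.3] grip 0.0941 0.0
```

```bash
python3 -m jog '[[0.1,0.43,0.17,0,0,0],[0.1,0.43,0.17,0,0,0],[0.1,0.43,0.17,0,0,0]]' >/dev/null
python3 -m jog '[[0,0,0,0,0,0],[0,0,0,0,0,0],[0,0,0,0,0,0],[0,0,0,0,0,0],[0,0,0,0,0,0],[0,0,0,0,0,0],[0,0,0,0,0,0],[0,0,0,0,0,0]]' 15 55
python3 -c "
from h import *
d(.517,-.403,.066,96.3)
"
```

```text
time_s: 4.5
ee_pos: [0.5167, -0.4033, 0.2449]
eef_rot: [-3.142, 0.0, 1.68]
force: [-0.2, -0.1, 0.1]
grip_width: 0.0336
grip_force: 0.0
row [ 0.02  0.03 -0.15] [-0.     0.    -0.001] t 4.5 F [-0.2 -0.1  0.1] grip 0.0336 0.0
```

```bash
python3 -m jog '[[0,0,0,0,0,0],[0,0,0,0,0,0],[0,0,0,0,0,0],[0,0,0,0,0,0],[0,0,0,0,0,0],[0,0,0,0,0,0]]' 0 55
python3 -m jog '[[0,0,-0.3,0,0,0],[0,0,-1,0,0,0],[0,0,-2,0,0,0],[0,0,-4,0,0,0],[0,0,-8,0,0,0],[0,0,-12,0,0,0],[0,0,-12,0,0,0],[0,0,-12,0,0,0]]'
python3 -c "
from h import *
d(.517,-.403,.066,96.3)
"
```

```text
time_s: 5.1
ee_pos: [0.5167, -0.4033, 0.2449]
eef_rot: [-3.142, 0.0, 1.68]
force: [0.3, -0.8, -0.2]
grip_width: 0.0196
grip_force: 55.0
time_s: 5.9
ee_pos: [0.5166, -0.4031, 0.3661]
eef_rot: [3.14, 0.001, 1.68]
force: [0.6, 0.0, -1.9]
grip_width: 0.0196
grip_force: 55.0
row [ 0.03  0.03 11.97] [ 0.001  0.001 -0.001] t 5.9 F [ 0.6  0.  -1.9] grip 0.0196 55.0
```

```bash
python3 -c "
from h import *
d(.472,.109,.176,76.3)
"
```

```text
row [51.4   1.14  0.9 ] [0.002 0.001 0.348] t 5.9 F [ 0.6  0.  -1.9] grip 0.0196 55.0
```

```bash
python3 -m jog '[[1,0,0,0,0,0.01],[4,0,0,0,0,0.03],[7.5,0,0,0,0,0.06],[11,0,0,0,0,0.09],[14.5,0,0,0,0,0.12],[18,0,0,0,0,0.15],[21.5,0,0,0,0,0.17],[25,0,0,0,0,0.174]]' >/dev/null
python3 -c "
from h import *
d(.472,.109,.176,76.3)
"
```

```text
row [26.01 -3.4   0.75] [-0.002 -0.001  0.173] t 6.7 F [ 0.3 -0.8 -0.9] grip 0.0195 55.0
```

```bash
python3 -m jog '[[4,-0.5,0,0,0,0.02],[8,-1,0,0,0,0.05],[12,-1.6,0,0,0,0.09],[16,-2.1,0,0,0,0.12],[20,-2.6,0,0,0,0.15],[23,-3,0,0,0,0.17],[25,-3.4,0.3,0,0,0.173],[25.5,-3.4,0.6,0,0,0.173]]' >/dev/null
python3 -m jog '[[0,0,0,0,0,0],[0,0,0,0,0,0]]' >/dev/null
python3 -c "
from h import *
import pickle
d(.472,.109,.176,76.3)
c=snap('wrist','w3.png');b=snap('top')
pickle.dump((c,b),open('w3.pkl','wb'))
"
```

```text
row [ 0.75 -0.19  0.21] [-0.001  0.001  0.001] t 7.7 F [ 0.2 -0.4 -2.3] grip 0.0195 55.0
```

View pics/w3.png

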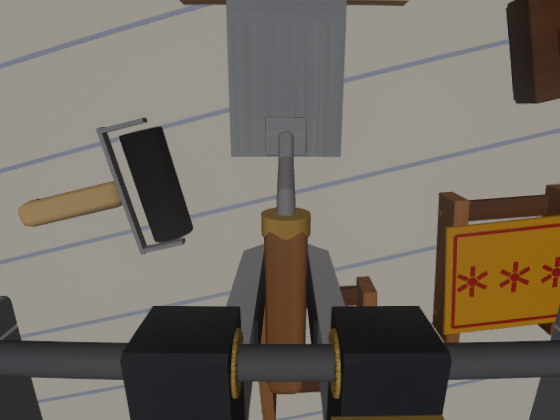

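The wrist view shows the spatula held straight, with blade rear corners at (232,157) and (341,157), but the board is out of view ahead. I'll cross-check the jig and board in the scene view.

Run:
```python
from h import *
import pickle
c,b=pickle.load(open('w3.pkl','rb'));a=pickle.load(open('c.pkl','rb'))[0]
p,R,o=tool()
z=p[2]-G-.058+.0015+.002
X=ray(c,[(232,157),(341,157)],z);print('rear corners tool mm',np.round(R.inv().apply(X-p)*1000,1), 'z',z)
cl=lambda m:cv2.morphologyEx(m,cv2.MORPH_CLOSE,np.ones((7,7)))
im=a['img'];hsv=cv2.cvtColor(im,cv2.COLOR_BGR2HSV);print(hsv[140,312],hsv[160,296],hsv[168,330])
for lo in (30,):
  print('board scene',rects(a,cl(roi(msk(im,(20,20,100),(38,75,255)),275,125,362,180)),.023,200))
im=b['img']
print('board top',rects(b,cl(roi(msk(im,(20,25,100),(35,70,170)),90,185,170,265)),.023,300))
# jig outlines: stops' tops (z 22 mm), dark
m=roi(msk(im,(3,90,20),(19,255,75)),85,170,185,275)
P=ray(b,np.argwhere(m)[:,::-1],.022)[:,:2]*1000
u=np.array([.237,.9716]);v=np.array([-.9716,.237]);q=(P-[536,346])@np.c_[u,v]
bk=q[q[:,0]>70];sd=q[(q[:,1]<-75)&(q[:,0]<60)]
print('back stop x',np.percentile(bk[:,0],[3,50,97]),'yaw slope',np.polyfit(bk[:,1],bk[:,0],1));print('side y',np.percentile(sd[:,1],[3,50,97]),np.polyfit(sd[:,0],sd[:,1],1))
```

```text
rear corners tool mm [[ 51.8 -31.5 234.9]
 [ 51.8  33.9 234.9]] z 0.123946856576228
[ 0 19 96] [ 15  94 138] [ 13 138  70]
board scene [(519, 205, 160.1, 63.5, 168.8), (539, 359, 124.4, 68.5, 0.1), (591, 369, 285.7, 195.1, 117.2), (427, 367, 140.8, 92.3, 118.3)]
board top [(533, 360, 128.6, 104.7, 164.1)]
back stop x [77.3217017  84.97760661 90.9962241 ] yaw slope [1.45192688e-02 8.48379790e+01]
side y [-94.514958   -89.79041428 -83.82855727] [-7.50233293e-03 -8.96792711e+01]
```

```bash
python3 -c "
from h import *
d(.4807,.1568,.080,75.8)
"
```

```text
row [ 5.61 -0.5   9.84] [-0.     0.     0.009] t 7.8 F [-0.1  0.1 -1.9] grip 0.0196 55.0
```

```bash
python3 -m jog '[[2,-0.3,1,0,0,0.009],[4,-0.5,3,0,0,0.009],[5.6,-0.5,6,0,0,0.009],[5.6,-0.5,8.5,0,0,0.009],[5.6,-0.5,9.8,0,0,0.009],[5.6,-0.5,9.8,0,0,0.009],[5.6,-0.5,9.8,0,0,0.009]]' >/dev/null
python3 -c "
from h import *
d(.4807,.1568,.0715,75.8)
c=snap('wrist');b=snap('top','t4.png')
cv2.imwrite('pics/w4.png',np.hstack([c['img'][:300,100:460],cv2.resize(b['img'][170:280,80:230],None,fx=2.72,fy=2.72)[:300]]))
import pickle;pickle.dump((c,b),open('w4.pkl','wb'))
"
```

```text
row [-0.03 -0.01  1.  ] [ 0.001 -0.    -0.   ] t 8.5 F [ 0.5 -0.7 -1.9] grip 0.0197 55.0Traceback (most recent call last):
  File "<string>", line 5, in <module>
    cv2.imwrite('pics/w4.png',np.hstack([c['img'][:300,100:460],cv2.resize(b['img'][170:280,80:230],None,fx=2.72,fy=2.72)[:300]]))
                              ~~~~~~~~~^^^^^^^^^^^^^^^^^^^^^^^^^^^^^^^^^^^^^^^^^^^^^^^^^^^^^^^^^^^^^^^^^^^^^^^^^^^^^^^^^^^^^^^^^^
    return _nx.concatenate(arrs, 1, dtype=dtype, casting=casting)
           ~~~~~~~~~~~~~~~^^^^^^^^^^^^^^^^^^^^^^^^^^^^^^^^^^^^^^^
ValueError: all the input array dimensions except for the concatenation axis must match exactly, but along dimension 0, the array at index 0 has size 300 and the array at index 1 has size 299
```

```bash
python3 -m jog '[[0,0,0.3,0,0,0],[0,0,0.7,0,0,0],[0,0,0.8,0,0,0],[0,0,0.8,0,0,0]]'|grep -E 'force|pos'
python3 -m jog '[[0,0,0.1,0,0,0],[0,0,0.1,0,0,0],[0,0,0.1,0,0,0]]'|grep -E 'force|pos'
python3 -m jog '[[0,0,0.1,0,0,0],[0,0,0.1,0,0,0],[0,0,0.1,0,0,0]]'|grep -E 'force|pos'
python3 -c "
from h import *
d(.4807,.1568,.0715,75.8)
c=snap('wrist');b=snap('top','t4.png')
f=lambda i:cv2.resize(i,(400,300))
cv2.imwrite('pics/w4.png',np.hstack([f(c['img']),f(b['img'][170:290,80:240])]))
"
```

```text
ee_pos: [0.4805, 0.1575, 0.2528]
force: [0.4, 0.7, -1.7]
grip_force: 55.0
ee_pos: [0.4806, 0.1575, 0.252]
force: [0.1, 0.1, -2.0]
grip_force: 55.0
ee_pos: [0.4806, 0.1575, 0.2512]
force: [-0.2, -2.7, 3.7]
grip_force: 55.0
row [-0.06  0.02 -0.07] [ 0.    -0.     0.001] t 9.6 F [-0.2 -2.7  3.7] grip 0.0198 55.0
```

View pics/w4.png

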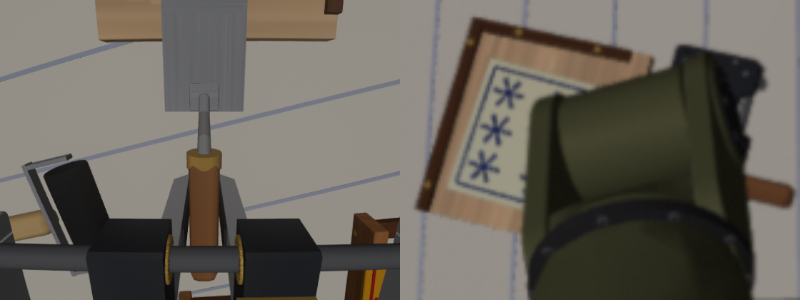

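The left half shows the blade on the jig's bare edge, with the jig's front edge at cols 98–337 and the blade at 163–245. The lateral position needs a check.

Run:
```python
from h import *
c=snap('wrist');im=c['img'];p,R,o=tool()
hsv=cv2.cvtColor(im,cv2.COLOR_BGR2HSV)
m=cv2.inRange(hsv,(3,50,90),(25,255,255))
for r in (15,25,33,37,40,45,50,54):
    q=np.where(m[r,100:500])[0]+100
    g=np.where((hsv[r,200:370,1]<45))[0]+200
    if len(q): 
        X=ray(c,[(q[0],r),(q[-1]+1,r),(g[0],r),(g[-1]+1,r)],[.015,.015,.017,.017]);T=R.inv().apply(X-p)*1000
        print(r,q[0],q[-1],g[0],g[-1],np.round(T[:,:2],1).tolist(),hsv[r,150])
for q in (110,150,200,380,440): 
    k=np.where(m[:90,q])[0]; print(q,k.min(),k.max(),hsv[30:62:3,q,2])
```

```text
15 134 453 226 345 [[130.9, -83.0], [131.0, 94.8], [129.6, -31.4], [129.6, 34.1]] [ 16  94 138]
25 135 471 226 345 [[125.7, -82.9], [126.1, 105.7], [124.6, -31.6], [124.6, 34.3]] [ 16  95 142]
33 136 471 227 344 [[121.5, -82.7], [121.9, 106.2], [120.5, -31.2], [120.5, 33.9]] [ 16  92 138]
37 136 470 227 344 [[119.4, -82.9], [119.8, 105.8], [118.4, -31.3], [118.4, 34.0]] [ 16  93 140]
40 137 470 227 344 [[117.8, -82.5], [118.2, 106.0], [116.9, -31.4], [116.8, 34.0]] [ 16  94 141]
45 137 469 227 344 [[115.2, -82.8], [115.5, 105.8], [114.3, -31.5], [114.2, 34.1]] [ 16  93 142]
50 138 469 227 344 [[112.5, -82.5], [112.9, 106.1], [111.7, -31.6], [111.6, 34.2]] [ 16  93 146]
54 138 468 227 344 [[110.4, -82.7], [110.7, 105.7], [109.6, -31.7], [109.5, 34.3]] [ 16  97 132]Traceback (most recent call last):
  File "<stdin>", line 12, in <module>
    return umr_minimum(a, axis, None, out, keepdims, initial, where)
ValueError: zero-size array to reduction operation minimum which has no identity
```

```bash
python3 -m jog '[[0,0.2,-0.08,0,0,0],[0,0.45,-0.08,0,0,0],[0,0.45,-0.05,0,0,0],[0,0.45,-0.05,0,0,0]]'|grep -E 'force|pos'
python3 -m jog '[[0.5,0,0,0,0,0],[1.2,0,0,0,0,0],[1.9,0,0,0,0,0],[2.6,0,0,0,0,0],[3.2,0,0,0,0,0],[3.7,0,0,0,0,0],[4,0,0,0,0,0],[4,0,0,0,0,0]]'|grep -E 'force|pos'
```

```text
ee_pos: [0.485, 0.1564, 0.2514]
force: [0.2, -0.3, 2.1]
grip_force: 55.0
ee_pos: [0.4949, 0.196, 0.2517]
force: [0.3, -2.6, 5.0]
grip_force: 55.0
```

```bash
python3 -m jog '[[0.5,0,-0.03,0,0,0],[1,0,-0.03,0,0,0],[1.5,0,-0.03,0,0,0],[2,0,-0.03,0,0,0],[2.5,0,-0.03,0,0,0],[3,0,-0.03,0,0,0],[3.4,0,-0.03,0,0,0],[3.4,0,-0.03,0,0,0]]'|grep -E 'force|pos'
python3 -m jog '[[0.5,0,0,0,0,0],[1,0,0,0,0,0],[1.5,0,0,0,0,0],[2,0,0,0,0,0],[2,0,0,0,0,0]]'|grep -E 'force|pos'
python3 -c "
from h import *
c=snap('wrist');b=snap('top','t5.png')
import pickle;pickle.dump((c,b),open('w5.pkl','wb'))
f=lambda i:cv2.resize(i,(400,300))
cv2.imwrite('pics/w5.png',np.hstack([f(c['img']),f(b['img'][170:290,80:240])]))
"
```

```text
ee_pos: [0.5031, 0.229, 0.2518]
force: [0.2, -1.7, 4.1]
grip_force: 55.0
ee_pos: [0.508, 0.2483, 0.2518]
force: [0.6, -0.9, 5.0]
grip_force: 55.0
```

View pics/w5.png

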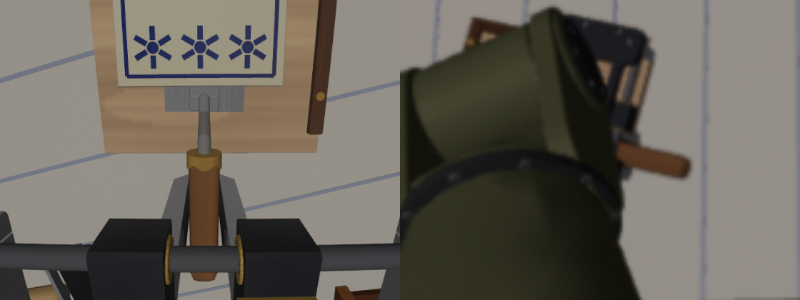

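The wrist view shows the blade under the sample: board front edge at row 86 (cols 118–283), blade rear at row 111.

```bash
cat >> h.py <<'E'
def front(c,zt,dz=.008):
    """board's near edge in tool mm: cream mask, z of board top"""
    p,R,o=tool();im=c['img'];m=msk(im,(20,20,90),(38,80,255))
    m=cv2.morphologyEx(roi(m,100,0,460,200),cv2.MORPH_OPEN,np.ones((5,5)))
    k=max(cv2.findContours(m,cv2.RETR_EXTERNAL,cv2.CHAIN_APPROX_NONE)[0],key=cv2.contourArea)[:,0]
    E=[]
    for col in range(k[:,0].min()+15,k[:,0].max()-15,4):
        E.append((col,k[k[:,0]==col][:,1].max()))
    T=R.inv().apply(ray(c,E,zt)-p)*1000
    f=np.polyfit(T[:,1],T[:,0],1);print('edge x at y=0',f[1].round(1),'slope deg',np.degrees(f[0]).round(2))
    for r in range(5,int(np.median([e[1] for e in E]))-10,25):
        q=k[k[:,1]==r][:,0]; S=R.inv().apply(ray(c,[(q.min(),r),(q.max()+1,r)],zt)-p)*1000
        print('sides',S[:,:2].round(1).tolist(),'mid',S[:,1].mean().round(1))
E
python3 - <<'E'
from h import *
import pickle
front(pickle.load(open('w5.pkl','rb'))[0],.023)
E
```

```text
edge x at y=0 83.5 slope deg 0.21
sides [[133.7, -57.6], [133.6, 53.9]] mid -1.9
sides [[121.3, -57.9], [121.2, 54.1]] mid -1.9
sides [[108.6, -57.7], [108.5, 54.4]] mid -1.7
sides [[95.6, -58.1], [95.5, 54.6]] mid -1.7
```

```bash
sed -i "s/    m=cv2.morphologyEx(roi(m,100,0,460,200),cv2.MORPH_OPEN,np.ones((5,5)))/    m=cv2.morphologyEx(cv2.morphologyEx(roi(m,100,0,460,200),cv2.MORPH_CLOSE,np.ones((11,11))),cv2.MORPH_OPEN,np.ones((5,5)))/" h.py
python3 - <<'E'
from h import *
import pickle
front(pickle.load(open('w5.pkl','rb'))[0],.023)
E
```

```text
edge x at y=0 73.7 slope deg 0.24
sides [[133.8, -66.7], [133.7, 63.0]] mid -1.9
sides [[121.4, -67.2], [121.3, 63.4]] mid -1.9
sides [[108.7, -67.1], [108.6, 63.7]] mid -1.7
sides [[95.6, -67.1], [95.5, 63.6]] mid -1.7
sides [[82.2, -67.1], [82.1, 64.1]] mid -1.5
```

```bash
python3 -m jog '[[0.5,0,0,0,0,0],[1,0,0,0,0,0],[1.4,0,0,0,0,0],[1.4,0,0,0,0,0],[1.4,0,0,0,0,0]]'|grep -E 'force|pos'
python3 - <<'E'
from h import *
front(snap('wrist'),.023)
E
```

```text
ee_pos: [0.5113, 0.2613, 0.2518]
force: [0.3, -0.7, 3.7]
grip_force: 55.0
edge x at y=0 59.7 slope deg 0.23
sides [[133.8, -67.3], [133.6, 63.0]] mid -2.2
sides [[121.4, -67.7], [121.3, 63.3]] mid -2.2
sides [[108.7, -67.7], [108.5, 63.7]] mid -2.0
sides [[95.6, -68.2], [95.5, 64.1]] mid -2.0
sides [[82.1, -68.2], [82.0, 64.6]] mid -1.8
sides [[68.3, -68.8], [68.1, 65.1]] mid -1.9
```

```bash
python3 -m jog '[[0.3,0,0,0,0,0],[0.3,0,0,0,0,0],[0.3,0,-0.1,0,0,0],[0.3,0,-0.3,0,0,0],[0.3,0,-0.6,0,0,0],[0.3,0,-1,0,0,0],[0.3,0,-1.5,0,0,0],[0.3,0,-2,0,0,0]]'|grep -E 'force|pos'
python3 -m jog '[[0,0,-0.6,0,0,0],[0,0,-1.2,0,0,0],[0,0,-2,0,0,0],[0,0,-3,0,0,0],[0,0,-4,0,0,0],[0,0,-5,0,0,0],[0,0,-5.5,0,0,0],[0,0,-5.5,0,0,0]]'|grep -E 'force|pos|rot'
python3 - <<'E'
from h import *
c=snap('wrist','w6.png');p,R,o=tool();front(c,p[2]-.2518+.023)
E
```

```text
ee_pos: [0.512, 0.2641, 0.2722]
force: [0.1, 0.3, -2.2]
grip_force: 55.0
ee_pos: [0.5121, 0.2641, 0.3277]
eef_rot: [3.141, -0.001, 1.324]
force: [0.1, -0.3, -3.2]
grip_force: 55.0
edge x at y=0 53.9 slope deg 11.9
sides [[134.9, -98.3], [134.0, 63.4]] mid -17.4
sides [[122.4, -99.7], [121.6, 63.8]] mid -18.0
sides [[109.5, -101.3], [108.8, 64.7]] mid -18.3
sides [[96.3, -102.9], [95.7, 65.2]] mid -18.9
sides [[82.8, -104.6], [82.2, 65.6]] mid -19.5
sides [[68.8, -106.5], [68.2, 66.1]] mid -20.2
```

View pics/w6.png

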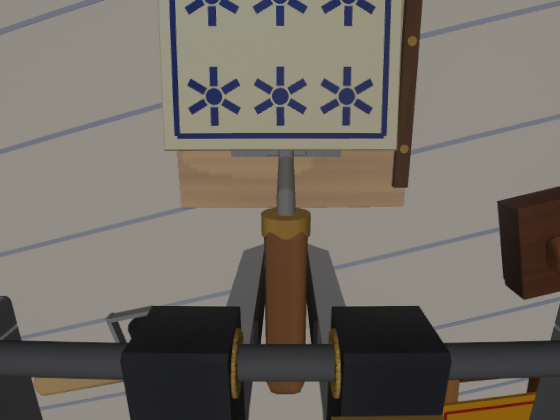

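The board is on the blade, square and clear: near corners (165,150) and (401,150). Carrying it to the stand with gentle ramps.

```bash
python3 -m jog '[[-0.5,0.05,0,0,0,0],[-1.5,0.14,0,0,0,0],[-3,0.27,0,0,0,0],[-5,0.46,0,0,0,0],[-7.5,0.68,0,0,0,0],[-10,0.91,0,0,0,0],[-12.5,1.14,0,0,0,0],[-15,1.37,0,0,0,0]]' >/dev/null
python3 -m jog '[[-2.5,0.23,0,0,0,-0.005],[-5,0.46,0,0,0,-0.015],[-7.5,0.68,0,0,0,-0.03],[-10,0.91,0,0,0,-0.045],[-12.3,1.12,0,0,0,-0.058],[-14.3,1.3,0,0,0,-0.068],[-15.8,1.44,0,0,0,-0.072],[-17,1.55,0,0,0,-0.073]]' >/dev/null
python3 -m jog '[[-0.8,0,0,0,0,0],[-1.2,0,0,0,0,0],[-1.4,0,0,0,0,0],[-1.4,0,0,0,0,0]]' >/dev/null
python3 - <<'E'
from h import *
d(.442,-.181,.147,80.05)
E
```

```text
row [-11.53   0.23  -0.07] [ 0. -0. -0.] t 16.55 F [ 0.2 -0.3 -3.1] grip 0.0195 55.0
```

```bash
python3 -m jog '[[-0.5,0,0,0,0,0],[-1.5,0.03,0,0,0,0],[-3,0.06,0,0,0,0],[-5,0.1,0,0,0,0],[-7,0.14,0,0,0,0],[-9,0.18,0,0,0,0],[-10.5,0.2,0,0,0,0],[-11.5,0.23,0,0,0,0]]' >/dev/null
python3 -m jog '[[0,0,0,0,0,0],[0,0,0,0,0,0],[0,0,0,0,0,0]]' >/dev/null
python3 - <<'E'
from h import *
import pickle
d(.442,-.181,.147,80.05)
c=snap('wrist','w7.png');b=snap('top');pickle.dump((c,b),open('w7.pkl','wb'))
E
```

```text
row [-0.07 -0.   -0.07] [-0. -0.  0.] t 17.65 F [-0.5  0.3 -2. ] grip 0.0194 55.0
```

View pics/w7.png

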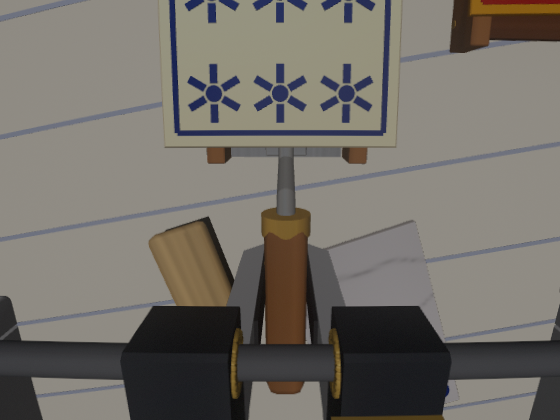

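Wrist view: board near corners at (163,147) and (399,147); rail ends at cols 207–231 and 343–367, rows 147–163.

Run:
```python
from h import *
import pickle
c,b=pickle.load(open('w7.pkl','rb'));p,R,o=tool();im=c['img'];hsv=cv2.cvtColor(im,cv2.COLOR_BGR2HSV)
T=lambda q,z:np.round(R.inv().apply(ray(c,q,z)-p)*1000,1)[:,:2].tolist()
zt=p[2]-.2518+.023
m=msk(im,(20,20,90),(38,110,255))
for col in (180,260,310,385): print('board col',col,hsv[143:152,col,2])
print('board corners',T([(163.5,148),(399.5,147.5)],zt), zt)
for col in (215,225,350,360): print(col,hsv[146:166,col,2],hsv[146:166,col,1][:3])
for r in (150,153): print(np.round(T([(x,r) for x in np.where((hsv[r]  [:,1]>100)&(hsv[r][:,2]<130))[0] if 195<x<380],.036),1)[[0,-1]], [x for x in np.where((hsv[r][:,1]>100))[0] if 195<x<380])
```

```text
board col 180 [150 149 150 120  97 142 143 144 143]
board col 260 [150 149 144 114  92 101 100 101 101]
board col 310 [149 149 145 112  97 100  99  99 100]
board col 385 [149 149 149 121 119 143 144 144 144]
board corners [[57.9, -70.0], [58.0, 67.3]] 0.09798052275170491
215 [115  88 101 101 101 101 101 101 101 101 101 101 101 101 101 101  95  95
 144 143] [ 53  87 141]
225 [114  70  48  47  47  48  47  46  47  47  47  48  49  50  50  50  68 123
 143 143] [54 66 90]
350 [115 100  92  93  92  92  93  93  93  94  93  93  93  94  93  94  91  97
 144 144] [ 55  79 130]
360 [116 104 102 102 102 101 102 102 102 101 102 102 102 101 102 102  99 100
 143 144] [ 53  78 135]
[[ 49.6 -58.2]
 [ 49.5  61.8]] [np.int64(207), np.int64(208), np.int64(209), np.int64(210), np.int64(211), np.int64(212), np.int64(213), np.int64(214), np.int64(215), np.int64(216), np.int64(217), np.int64(218), np.int64(219), np.int64(220), np.int64(221), np.int64(222), np.int64(223), np.int64(224), np.int64(348), np.int64(349), np.int64(350), np.int64(351), np.int64(352), np.int64(353), np.int64(354), np.int64(355), np.int64(356), np.int64(357), np.int64(358), np.int64(359), np.int64(360), np.int64(361), np.int64(362), np.int64(363), np.int64(364), np.int64(365), np.int64(366)]
[[ 47.4 -57.5]
 [ 47.2  61.2]] [np.int64(208), np.int64(209), np.int64(210), np.int64(211), np.int64(212), np.int64(213), np.int64(214), np.int64(215), np.int64(216), np.int64(217), np.int64(218), np.int64(219), np.int64(220), np.int64(221), np.int64(222), np.int64(223), np.int64(224), np.int64(348), np.int64(349), np.int64(350), np.int64(351), np.int64(352), np.int64(353), np.int64(354), np.int64(355), np.int64(356), np.int64(357), np.int64(358), np.int64(359), np.int64(360), np.int64(361), np.int64(362), np.int64(363), np.int64(364), np.int64(365)]
```

Run:
```python
from h import *
import pickle
c,b=pickle.load(open('w7.pkl','rb'));p,R,o=tool()
T=lambda q,z:np.round(R.inv().apply(ray(c,q,z)-p)*1000,1)[:,:2].tolist()
print('board',T([(163.5,146.5),(399.5,146.5)],.100),'rail ends',T([(208,163),(366,163)],.036))
print(p*1000)
```

```text
board [[59.0, -69.3], [58.8, 66.6]] rail ends [[39.8, -58.0], [39.7, 62.4]]
[ 442.14262943 -180.33885013  326.78052275]
```

```bash
python3 -m jog '[[0,0.1,0.3,0,0,0],[0,0.2,1,0,0,0],[0,0.3,2,0,0,0],[0,0.35,3,0,0,0],[0,0.35,3.9,0,0,0],[0,0.35,4.4,0,0,0],[0,0.35,4.5,0,0,0],[0,0.35,4.5,0,0,0]]' |grep -E 'force|pos'
python3 - <<'E'
from h import *
c=snap('wrist');p,R,o=tool();im=c['img'];hsv=cv2.cvtColor(im,cv2.COLOR_BGR2HSV)
T=lambda q,z:np.round(R.inv().apply(ray(c,q,z)-p)*1000,1)[:,:2].tolist()
zt=p[2]-.2518+.025
r=[k for k in range(120,175) if hsv[k,280,2]<0] 
m=(hsv[...,1]>100)&(hsv[...,2]<130)
for row in (156,159):
    x=[k for k in np.where(m[row])[0] if 150<k<420];
    if x: print('rail',x[0],x[-1],T([(x[0],row),(x[-1]+1,row)],.036))
cr=cv2.inRange(hsv,(20,25,120),(36,120,255))
cr=cv2.morphologyEx(cr,cv2.MORPH_OPEN,np.ones((3,3)))
for row in (80,110,135): 
    k=np.where(cr[row,120:440])[0]+120;print('board',k[0],k[-1],T([(k[0],row),(k[-1]+1,row)],zt))
E
```

```text
ee_pos: [0.4455, -0.1815, 0.2817]
force: [-0.7, 0.4, -2.8]
grip_force: 55.0
rail 187 376 [[51.0, -61.4], [50.9, 58.7]]
rail 187 375 [[49.1, -61.5], [49.0, 58.2]]
board 160 399 [[95.4, -68.1], [95.3, 63.9]]
board 162 397 [[79.4, -68.4], [79.2, 64.0]]
board 164 396 [[65.5, -68.5], [65.4, 64.5]]
```

```bash
python3 -m jog '[[0,0.06,0.3,0,0,0],[0,0.06,0.6,0,0,0],[0,0.06,0.8,0,0,0],[0,0.06,0.9,0,0,0],[0,0.06,1.0,0,0,0],[0,0.06,1.1,0,0,0],[0,0.06,1.2,0,0,0],[0,0.06,1.3,0,0,0]]' |grep -E 'force|pos'
python3 -m jog '[[0,0,0.2,0,0,0],[0,0,0.4,0,0,0],[0,0,0.6,0,0,0],[0,0,0.7,0,0,0],[0,0,0.8,0,0,0],[0,0,0.8,0,0,0]]' |grep -E 'force|pos'
python3 - <<'E'
from h import *
c=snap('wrist','w8.png')
E
```

```text
ee_pos: [0.4461, -0.1816, 0.2687]
force: [0.1, -0.3, -1.2]
grip_force: 55.0
ee_pos: [0.4461, -0.1815, 0.2606]
force: [0.1, -0.5, -1.6]
grip_force: 55.0
```

View pics/w8.png

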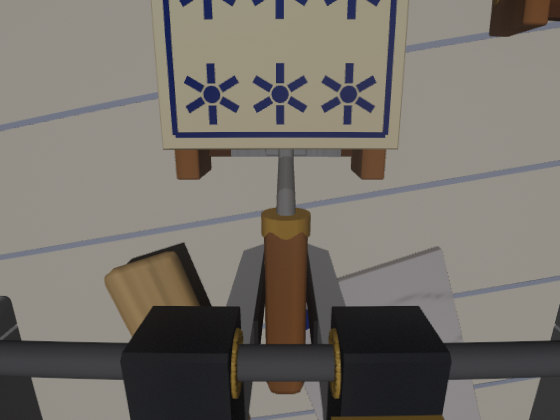

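Force is back to the spatula alone and the board rests on both rails (rails at cols 176–385, board 162–400). Drawing out the blade.

```bash
python3 -m jog '[[-0.3,0,0,0,0,0],[-0.8,0,0,0,0,0],[-1.5,0,0,0,0,0],[-2.4,0,0,0,0,0],[-3.4,0,0,0,0,0],[-4.6,0,0,0,0,0],[-5.8,0,0,0,0,0],[-7,0,0,0,0,0]]' |grep -E 'force|pos'
python3 -m jog '[[-1.2,0,0,0,0,0],[-2.3,0,0,0,0,0],[-3.2,0,0,0,0,0],[-3.5,0,0,0,0,0],[-3.5,0,0,0,0,0],[-3.5,0,-1,0,0,0],[-3.5,0,-3,0,0,0],[-3.5,0,-5,0,0,0]]' |grep -E 'force|pos'
python3 -m jog '[[0,0,-2,0,0,0],[0,0,-4,0,0,0],[0,0,-4,0,0,0],[0,0,-4,0,0,0]]' |grep -E 'force|pos'
python3 - <<'E'
from h import *
c=snap('wrist');b=snap('top')
cv2.imwrite('pics/w9.png',np.hstack([cv2.resize(c['img'],(400,300)),cv2.resize(b['img'][150:300,240:440],(400,300))]))
d(.517,-.4033,.120,96.3)
E
```

```text
ee_pos: [0.4337, -0.2517, 0.2608]
force: [-0.7, -0.3, -0.9]
grip_force: 55.0
ee_pos: [0.428, -0.2845, 0.3119]
force: [-0.9, -0.5, -1.2]
grip_force: 55.0
ee_pos: [0.4279, -0.2846, 0.3507]
force: [0.1, 0.2, -1.9]
grip_force: 55.0
row [-10.14  10.84   4.91] [-0.001 -0.001 -0.284] t 22.15 F [ 0.5  0.9 -0.8] grip 0.0195 55.0
```

View pics/w9.png

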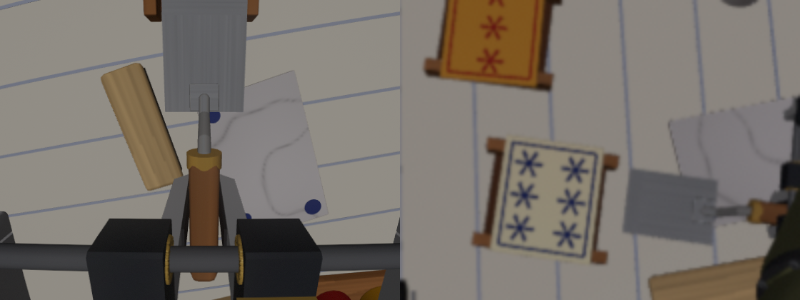

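The sample lies square and centred on the empty stand, and the blade is clear. Returning the spatula to its original pose.

```bash
python3 -m jog '[[-2,2.2,0,0,0,-0.06],[-4.5,4.8,0,0,0,-0.12],[-7,7.5,0,0,0,-0.18],[-9,9.6,0,0,0,-0.24],[-10.1,10.8,0,0,0,-0.284],[-10.1,10.8,0,0,0,-0.284],[-10.1,10.8,2,0,0,-0.284],[-10.1,10.8,4.5,0,0,-0.284]]' |grep -E 'force|pos'
python3 -m jog '[[0,0,0.5,0,0,0],[0,0,0.5,0,0,0],[0,0,0.5,0,0,0]]' |grep -E 'force|pos'
python3 - <<'E'
from h import *
d(.517,-.4033,.0645,96.3)
E
```

```text
ee_pos: [0.5165, -0.4025, 0.3053]
force: [0.1, -0.8, -1.4]
grip_force: 55.0
ee_pos: [0.5168, -0.403, 0.3019]
force: [-0.4, -0.5, -1.2]
grip_force: 55.0
row [-0.03  0.01  5.7 ] [ 0.001  0.001 -0.   ] t 23.25 F [-0.4 -0.5 -1.2] grip 0.0197 55.0
```

```bash
python3 -m jog '[[0,0,1.5,0,0,0],[0,0,3,0,0,0],[0,0,4.2,0,0,0],[0,0,5,0,0,0],[0,0,5.3,0,0,0],[0,0,5.5,0,0,0],[0,0,5.6,0,0,0],[0,0,5.6,0,0,0]]' |grep -E 'force|pos'
python3 -m jog '[[0,0,0.06,0,0,0],[0,0,0.1,0,0,0],[0,0,0.1,0,0,0]]' |grep -E 'force|pos'
```

```text
ee_pos: [0.5169, -0.4032, 0.2452]
force: [-0.4, 0.3, -1.0]
grip_force: 55.0
ee_pos: [0.5168, -0.4033, 0.2447]
force: [-1.8, -0.7, 6.1]
grip_force: 55.0
```

```bash
python3 -m jog '[[0,0,-0.04,0,0,0],[0,0,-0.04,0,0,0]]' - 5 |grep -E 'force|pos'
python3 -m jog '[[0,0,0,0,0,0],[0,0,0,0,0,0],[0,0,0,0,0,0],[0,0,0,0,0,0],[0,0,0,0,0,0],[0,0,0,0,0,0],[0,0,0,0,0,0],[0,0,0,0,0,0]]' 75 |grep -E 'force|pos|width'
python3 -m jog '[[0,0,-1,0,0,0],[0,0,-3,0,0,0],[0,0,-6,0,0,0],[0,0,-10,0,0,0],[0,0,-14,0,0,0],[0,0,-16,0,0,0],[0,0,-16,0,0,0],[0,0,-16,0,0,0]]' |grep -E 'force|pos|width'
python3 - <<'E'
from h import *
c=snap('wrist');b=snap('top')
cv2.imwrite('pics/w10.png',np.hstack([cv2.resize(c['img'],(400,300)),cv2.resize(b['img'],(400,300))]))
im=b['img'];op=lambda m:cv2.morphologyEx(m,cv2.MORPH_OPEN,np.ones((2,2)));cl=lambda m:cv2.morphologyEx(m,cv2.MORPH_CLOSE,np.ones((9,9)))
print('board',rects(b,cl(roi(msk(im,(20,25,100),(35,70,170)),275,210,355,290)),.044,300))
E
```

```text
ee_pos: [0.5169, -0.4033, 0.2447]
force: [1.1, -2.8, 3.5]
grip_force: 5.0
ee_pos: [0.5168, -0.4031, 0.2441]
force: [-0.8, -0.8, -0.4]
grip_width: 0.0704
grip_force: 0.0
ee_pos: [0.5166, -0.403, 0.4039]
force: [0.4, -1.0, -0.6]
grip_width: 0.0705
grip_force: 0.0
board [(462, -69, 129.8, 108.4, 170.4)]
```

View pics/w10.png

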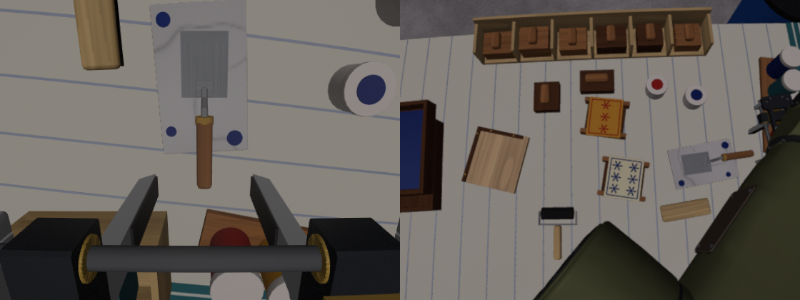

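The sample sits at (462,−69) mm against the stand centre at (459.5,−70) mm, within 0.4° of square. The spatula is flat on the slab and the gripper is clear.

```bash
python3 -c "
from station import ctrl
print(ctrl.hand_in())"
```

```text
the job is handed in; nothing more can be done
None
```

The job is handed in: the wet sample lies on the empty drying stand, about 3 mm off centre and within half a degree of square, and the spatula is flat on the inking slab, released, after about 26 s of the 72 s allowed.

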